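# Clear the wood offcuts and line up the reagent bottles

## Task

The microscope class has left three wood offcuts on the bench, two of them blocking the bottle lane: first put all three offcuts in the waste tub. Then bring the two loose amber bottles into the lane, single file behind the one already there, standing upright and closed up towards the end stop with no noticeable gaps. Do not tip a bottle over, and leave everything else on the bench as it is.

Things in the scene. Friction and masses are not known exactly. Their poses are not given: they have to be found in the camera images.
- offcut_a: Brown wood offcut, the one with the lower shoulder: 36 mm high, 30 mm wide with flat parallel sides facing its +y and -y, 40 mm long along its x. Full height over the 28 mm at its -x end, then a sawn-off shoulder at the +x end, only 14 mm high. About 23 g. Starts upright between the lane's rails, its x roughly along the lane. Origin at mid-length and mid-width, 18 mm above its underside.
- offcut_b: Brown wood offcut, the one with the higher shoulder: 36 mm high, 30 mm wide with flat parallel sides facing its +y and -y, 40 mm long along its x. Full height over the 28 mm at its -x end, then a sawn-off shoulder at the +x end, only 24 mm high. About 23 g. Starts upright between the lane's rails, its x roughly along the lane. Origin at mid-length and mid-width, 18 mm above its underside.
- offcut_c: Piece of dark twig with pale sawn ends, an eight-sided bar 50 mm long along its x and 30 mm across flats, lying on the bench on one flat, flat vertical sides facing +y and -y. About 26 g. Origin at its middle, 15 mm above the bench.
- bottle_0: A small upright amber glass bottle: round body 34 mm across and 46 mm high with a paper band, shoulder above it, black screw cap 23 mm across; 74 mm high overall, about 60 g. Origin at the centre of its underside, z up. This one already stands in the lane near the end stop; it stays in the lane (it may be nudged up to the stop).
- bottle_1: A small upright amber glass bottle: round body 34 mm across and 46 mm high with a paper band, shoulder above it, black screw cap 23 mm across; 74 mm high overall, about 60 g. Origin at the centre of its underside, z up. Loose on the open bench at the start.
- bottle_2: A small upright amber glass bottle: round body 34 mm across and 46 mm high with a paper band, shoulder above it, black screw cap 23 mm across; 74 mm high overall, about 60 g. Origin at the centre of its underside, z up. Loose on the open bench at the start, like the other.
- lane: Bottle lane: two low parallel aluminium rails fixed to the bench, 12 mm high, 6 mm thick, 44 mm apart inside, 190 mm long, bare bench between them. The mouth faces the robot; two short flared guides reach 30 mm in front of it. Origin on the bench at the middle of the mouth, where the straight rails begin; x runs along the lane into it, y across, z up.
- lane_stop (a point): Point on the bench at the middle of the inner face of the lane's end stop (a plate 30 mm high), 190 mm into the lane from its mouth. Three bottles closed up stand with their centres 17, 51 and 85 mm in front of this point.
- tub: Waste tub: open square tub of white plastic, 150 x 150 mm outside and 70 mm high, walls 4 mm, fixed on the bench to one side of the lane. Origin at the centre of its underside, sides along its x and y.
- slide_box: Wooden microscope slide box with a row of glass slides on top, 130 x 170 x 41 mm, fixed on the bench on the other side of the lane from the tub; not to be used. Origin at the centre of its underside.
- stopper: Black rubber stopper, a plug 30 mm across below, 40 mm above, 34 mm high, standing on the open bench; not an offcut, stays where it is. Origin at the centre of its underside.
- beaker: Glass beaker, 72 mm across, 95 mm high; stays where it is. Origin at the centre of its underside.
- wash_bottle: White plastic wash bottle, 64 mm across, 165 mm high; stays where it is. Origin at the centre of its underside.
- petri_dishes: Stack of three clear petri dishes, 90 mm across, 42 mm high; stays where it is. Origin at the centre of its underside.
- forceps: Steel forceps lying flat, 140 mm long along its x; stays where it is. Origin at its middle on the bench.
Not all that is in view belongs to the job. Leave any blue, red or turquoise look-alike of the offcut_c alone.

How it is judged:
On the way, in this order (a step that is already met when the one before it is completed fails the run):
1. all three offcuts lie in the waste tub (x of offcut_a in the frame of tub between -0.072 and 0.072 m and y of offcut_a in the frame of tub between -0.072 and 0.072 m and z of offcut_a in the frame of tub between 0 and 0.068 m and x of offcut_b in the frame of tub between -0.072 and 0.072 m and y of offcut_b in the frame of tub between -0.072 and 0.072 m and z of offcut_b in the frame of tub between 0 and 0.068 m and x of offcut_c in the frame of tub between -0.072 and 0.072 m and y of offcut_c in the frame of tub between -0.072 and 0.072 m and z of offcut_c in the frame of tub between 0 and 0.068 m), for 0.2 s.
2. all three bottles stand upright in the lane, closed up to the end stop (x of bottle_0 in the frame of lane between 0.088 and 0.19 m and y of bottle_0 in the frame of lane between -0.015 and 0.015 m and height (world z) of each of bottle_0, bottle_1, bottle_2 below 0.008 m and angle between each of bottle_0, bottle_1, bottle_2's own z axis and vertical below 0.1 rad and x of bottle_1 in the frame of lane between 0.088 and 0.19 m and y of bottle_1 in the frame of lane between -0.015 and 0.015 m and x of bottle_2 in the frame of lane between 0.088 and 0.19 m and y of bottle_2 in the frame of lane between -0.015 and 0.015 m), for 0.2 s.
At the end, for the whole second after the job is handed in: All three offcuts lie inside the waste tub below its rim; all three amber bottles stand on the bench between the rails, upright within 0.1 rad, each with its centre more than 88 mm in from the mouth (closed up against the stop with at most about 17 mm of gaps in all); everything at rest (all of step 1 and all of step 2 and linear speed of each of bottle_0, bottle_1, bottle_2, offcut_a, offcut_b, offcut_c below 0.02 m/s); the robot touches nothing.
It fails at once if a loose bottle is put into the lane before all three offcuts are in the tub (((x of bottle_1 in the frame of lane between 0 and 0.19 m and y of bottle_1 in the frame of lane between -0.02 and 0.02 m and height (world z) of bottle_1 below 0.008 m) or (x of bottle_2 in the frame of lane between 0 and 0.19 m and y of bottle_2 in the frame of lane between -0.02 and 0.02 m and height (world z) of bottle_2 below 0.008 m)) and not (x of offcut_a in the frame of tub between -0.072 and 0.072 m and y of offcut_a in the frame of tub between -0.072 and 0.072 m and z of offcut_a in the frame of tub between 0 and 0.068 m and x of offcut_b in the frame of tub between -0.072 and 0.072 m and y of offcut_b in the frame of tub between -0.072 and 0.072 m and z of offcut_b in the frame of tub between 0 and 0.068 m and x of offcut_c in the frame of tub between -0.072 and 0.072 m and y of offcut_c in the frame of tub between -0.072 and 0.072 m and z of offcut_c in the frame of tub between 0 and 0.068 m)).
It fails at once if a bottle is tipped by more than about 35 degrees (angle between any of bottle_0, bottle_1, bottle_2's own z axis and vertical above 0.6 rad).
It fails at once if the bottle already in the lane is lifted or taken out (height (world z) of bottle_0 above 0.03 m or x of bottle_0 in the frame of lane below 0.08 m).
It fails at once if something else on the bench is moved by more than 30 mm (distance of any of stopper, beaker, wash_bottle, petri_dishes, forceps from where it was at the start of the episode above 0.03 m).
It also fails if it takes over 72 s, if anything falls off the work surface, if the arm or the gripper's body presses on something with over 40 N, if the wrist force passes 120 N, or if a joint passes its speed limit or range.

## Robot

A 7-joint arm with a two-finger parallel gripper is mounted at the origin on the work surface. World frame = base frame: x ahead of the robot, y to its left, z up, the work surface at z = 0. Lengths are in m, angles in rad, forces in N, time in s.
With the tool pointing down it reaches from about 0.4 to 0.85 m from the base axis. Payload 6.9 kg.
Tool frame: the origin (TCP) lies midway between the tips of the shut fingers; the grasp point (between the pads) lies behind it (ctrl.pinch_z is the z of the grasp point in the tool frame, in m); z points along the fingers, y is the direction in which the jaws open and shut (so a half turn about z gives the same grasp; the last joint's range is limited). The gripper opens to 85 mm and grips with 20 to 120 N. Pads are 22 mm wide; open, the fingers measure 114 mm over their backs; the gripper's body (76 mm by 85 mm) begins 54 mm behind the grasp point. The pads swing forward as they close: fully open they stand 13 mm farther back than shut.
Start: joints at [-1.026, 0.507, -0.238, 1.5, 0.126, 1.149, -0.155], TCP at [0.266, 0.566, 0.231] pointing down, gripper open.
Joint ranges: [-3.08, 3.08], [-0.24, 2.05], [-1.43, 1.35], [0, 2.5], [-1.52, 4.66], [0.17, 1.96], [-2.89, 2.89]. Speed limits (rad/s): [2.39, 2.39, 3.14, 3.14, 3.14, 3.14, 3.14].

## Interface

Orientations are given as a unit quaternion [w, x, y, z].
In Python, from station import ctrl, get_state, vision, ticket, models gives the robot as it stands. Calls block until the motion is done:
- ctrl.movep(position, orientation): joint-space move of the TCP to a pose.
- ctrl.movel(position, frame=None, max_speed=0.15): straight line of the TCP; frame=None keeps the orientation; max_speed is the mean speed in m/s.
- ctrl.set_joints(angles): joint-space move.
- ctrl.ungrasp() and ctrl.close_gripper(force=None): open the fingers fully, or close them until they stop; force is the grip in N (None keeps the last).
- ctrl.pause(seconds).
- ctrl.ik(position, orientation): joint angles nearest the present ones, or None.
- get_state(): the state.
- vision.grab_frame(name): name is "side" or "top" or "wrist"; returns (picture, depth): 384x512x3 uint8, blue, green, red; 384x512 float32, m along the optical axis (not along the pixel's ray), 0 where there is no reading.
- vision.camera_info(name): a dict with "mtx" (3x3 intrinsics, pixels), "R" (3x3) and "t" (3): a world point X has camera coordinates R X + t; the wrist camera has in their place "hand_eye" (4x4, takes a point from camera to tool coordinates, whose origin is the TCP and whose axes are the flange's). Camera axes: x right, y down, z forward; pixel columns grow to the right and rows downward; lengths in m; the calibration is good to about 2 mm. A picture is of the moment at which its call begins: read the wrist's pose just before it. camera_info takes no time and is no camera call.
A pose or a line that the arm cannot do raises ctrl.Unreachable and nothing moves.
- ticket.close_job(): hands the job in, once; it reports no verdict.
Trained networks look in the newest picture that a camera, given by its name, has taken for a name from the list of things; names that differ only in an ending like _2 or _b are one class to them, and where a whole thing is asked for, a point or a joint stands for the part that bears it (a point fixed in the world has none). Each returns a list of dicts, best first, with "p" (0 to 1); they miss things now and then, are a little off and sometimes report something else, mostly with a low value. They report only what shows in the picture. A call takes as long as a camera call. They do not tell look-alikes from the thing itself.
- models.recognise(camera, target): "point" ([column, row] in pixels, amid what is visible of it).
- models.masks_of(camera, target): "mask" (384x512 bool, what is visible of it) and "point" ([column, row] in pixels, amid what is visible of it).
The state is a dict: "time": time; "qpos": joint angles; "qd": joint speeds; "tau": joint torques, N m; "tcp_pos": TCP position; "eef_rot": TCP orientation; "contact_force": force on the tool from outside, world axes, zero at the start; "wrist_torque": the same for the moment, N m; "width": finger opening in m.
Only numpy, scipy, OpenCV 4.12 (cv2) and the standard library are available. Lean on these libraries where they do the work, as an engineer would, in place of code of your own. Each camera call takes 0.05 s, during which the arm holds its last target. There are 200 camera calls.

## Working session

There is one attempt and no reset: what is moved stays moved. The work goes in short steps, each a Python script; the robot and the scene stay as the last script left them, time stands still between calls to the robot, and variables do not carry over. Pictures are saved under pics/ and viewed, about 8 in all and at most 12, crops included, and the job is handed in when it is done.

```bash
mkdir -p pics; ls; python3 - <<'E'
from station import ctrl,get_state,vision
import cv2,numpy as np
for n in("top","side"):
    im,d=vision.grab_frame(n); cv2.imwrite(f"pics/{n}0.png",im); np.save(f"{n}_d.npy",d)
    i=vision.camera_info(n); print(n,np.round(i["mtx"],1).tolist(),(-i["R"].T@i["t"]).round(3),i["R"].round(3).tolist())
print(vision.camera_info("wrist"),ctrl.pinch_z); print(get_state())
E
```

```text
pics
top [[467.1, 0.0, 268.7], [0.0, 467.1, 200.2], [0.0, 0.0, 1.0]] [ 0.371 -0.019  1.194] [[0.008, -1.0, -0.004], [-0.987, -0.007, -0.159], [0.159, 0.005, -0.987]]
side [[371.7, 0.0, 252.4], [0.0, 371.7, 195.1], [0.0, 0.0, 1.0]] [ 0.229 -0.469  0.712] [[0.831, -0.556, 0.017], [-0.411, -0.634, -0.655], [0.375, 0.538, -0.755]]
{'mtx': array([[304.77870488,   0.        , 257.20740429],
       [  0.        , 304.77870488, 187.25042039],
       [  0.        ,   0.        ,   1.        ]]), 'hand_eye': array([[-8.02012334e-05, -9.60237883e-01, -2.79183097e-01,
         7.14202878e-02],
       [ 9.99999649e-01, -3.09686913e-04,  7.77883415e-04,
        -7.35659370e-04],
       [-8.33412475e-04, -2.79182937e-01,  9.60237571e-01,
        -1.42209322e-01],
       [ 0.00000000e+00,  0.00000000e+00,  0.00000000e+00,
         1.00000000e+00]])} -0.0187
{'time': 0.1, 'qpos': array([-1.02649906,  0.50826102, -0.23752185,  1.50099335,  0.125693  ,
        1.14887462, -0.15483163]), 'qd': array([-0.00027023, -0.00034867, -0.00106807, -0.00312362,  0.001465  ,
       -0.00113168,  0.00012439]), 'tau': array([-5.08599915e-03, -6.21828103e+01, -2.19447255e+00, -2.50202340e+01,
        1.25602854e-02,  7.83235591e-03, -2.26949697e-05]), 'tcp_pos': array([0.26542011, 0.56537638, 0.23052538]), 'eef_rot': array([-1.59507298e-04,  2.17660085e-01,  9.76024327e-01, -7.58490375e-04]), 'contact_force': array([ 0.66806784, -0.07704431, -0.49509325]), 'wrist_torque': array([-0.02527614, -0.04476692,  0.02146713]), 'width': 0.08544839999395741}
```

View pics/top0.png

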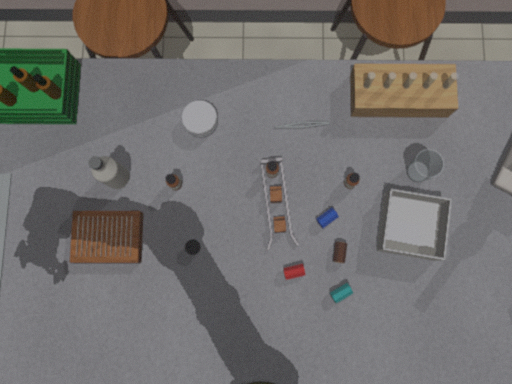

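View pics/side0.png

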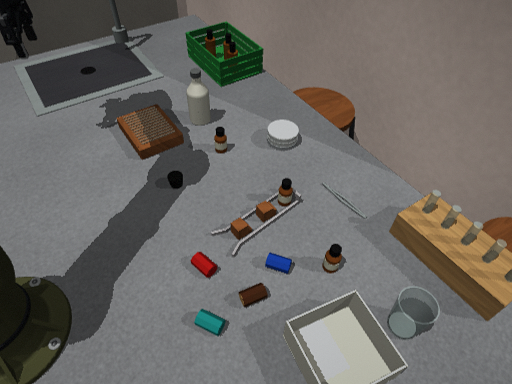

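```bash
cat > h.py <<'E'
import numpy as np, cv2
from station import ctrl,get_state,vision,models
from scipy.spatial.transform import Rotation as Rn
def pose():
    s=get_state(); q=s["eef_rot"]; return Rn.from_quat(np.r_[q[1:],q[0]]).as_matrix(), np.array(s["tcp_pos"])
def cam(n):
    """K, R (cam->world), camera centre"""
    i=vision.camera_info(n)
    if n!="wrist": return i["mtx"],i["R"].T,-i["R"].T@i["t"]
    R,p=pose(); H=i["hand_eye"]; return i["mtx"],R@H[:3,:3],R@H[:3,3]+p
def cloud(c,d):
    K,R,o=c; v,u=np.indices(d.shape)
    P=np.stack([(u-K[0,2])/K[0,0]*d,(v-K[1,2])/K[1,1]*d,d],-1)@R.T+o
    P[d<=0]=np.nan; return P
def proj(c,X):
    K,R,o=c; x=(np.asarray(X)-o)@R@K.T; return x[...,:2]/x[...,2:]
def down(yaw):
    """tool z down, tool y (jaw axis) at angle yaw from world x"""
    y=np.array([np.cos(yaw),np.sin(yaw),0]); z=np.array([0,0,-1.]); x=np.cross(y,z)
    q=Rn.from_matrix(np.c_[x,y,z]).as_quat(); return np.r_[q[3],q[:3]]
E
python3 - <<'E'
from h import *
for n in("top","side"):
    c=cam(n); im,d=vision.grab_frame(n); P=cloud(c,d)
    for t in("offcut_a","offcut_c","bottle_1","lane","tub","stopper"):
        for r in models.masks_of(n,t):
            if r["p"]<.25: continue
            q=P[r["mask"]]; q=q[~np.isnan(q[:,0])]
            print(n,t,round(r["p"],2),np.round(r["point"]),r["mask"].sum(),"lo",np.percentile(q,3,0).round(3),"hi",np.percentile(q,97,0).round(3))
E
```

```text
top offcut_a 0.81 [340. 253.] 266 lo [ 0.405 -0.205  0.002] hi [ 0.454 -0.175  0.033]
top offcut_a 0.74 [328. 219.] 213 lo [ 0.496 -0.182  0.02 ] hi [ 0.532 -0.138  0.033]
top offcut_a 0.63 [264. 197.] 357 lo [ 0.451 -0.078 -0.   ] hi [0.665 0.005 0.032]
top offcut_a 0.6 [339. 290.] 268 lo [ 0.31  -0.215  0.017] hi [ 0.349 -0.17   0.032]
top offcut_a 0.59 [275. 197.] 195 lo [ 0.555 -0.044  0.001] hi [ 0.593 -0.016  0.039]
top offcut_a 0.54 [277. 222.] 194 lo [ 0.479 -0.054  0.01 ] hi [ 0.517 -0.025  0.039]
top offcut_a 0.45 [414. 225.] 4341 lo [ 0.422 -0.45  -0.001] hi [ 0.572 -0.293  0.07 ]
top offcut_c 0.81 [340. 253.] 266 lo [ 0.405 -0.205  0.002] hi [ 0.454 -0.175  0.033]
top offcut_c 0.74 [328. 219.] 213 lo [ 0.496 -0.182  0.02 ] hi [ 0.532 -0.138  0.033]
top offcut_c 0.63 [264. 197.] 357 lo [ 0.451 -0.078 -0.   ] hi [0.665 0.005 0.032]
top offcut_c 0.6 [339. 290.] 268 lo [ 0.31  -0.215  0.017] hi [ 0.349 -0.17   0.032]
top offcut_c 0.59 [275. 197.] 195 lo [ 0.555 -0.044  0.001] hi [ 0.593 -0.016  0.039]
top offcut_c 0.54 [277. 222.] 194 lo [ 0.479 -0.054  0.01 ] hi [ 0.517 -0.0
[... 1418 characters left out ...]
 [ 0.448 -0.179  0.032]
side offcut_c 0.67 [206. 323.] 483 lo [ 0.306 -0.221  0.012] hi [ 0.345 -0.175  0.032]
side offcut_c 0.62 [243. 233.] 304 lo [ 0.477 -0.058  0.003] hi [ 0.515 -0.03   0.037]
side offcut_c 0.62 [264. 210.] 341 lo [ 0.553 -0.048 -0.001] hi [ 0.596 -0.01   0.038]
side offcut_c 0.56 [280. 262.] 382 lo [ 0.492 -0.188  0.   ] hi [ 0.535 -0.142  0.031]
side bottle_1 0.87 [331. 260.] 396 lo [ 0.592 -0.242  0.003] hi [ 0.615 -0.215  0.075]
side bottle_1 0.5 [218. 141.] 283 lo [0.586 0.211 0.003] hi [0.613 0.235 0.075]
side lane 0.6 [259. 224.] 652 lo [ 0.445 -0.085 -0.   ] hi [ 0.662 -0.002  0.028]
side stopper 0.72 [177. 180.] 219 lo [0.42  0.156 0.006] hi [0.451 0.189 0.036]
```

The top and side views agree to within a few mm. There are four candidates for offcut_c in the top view: dark brown (340,253), blue (328,219), red (294,271) and turquoise (341,293). Only the brown one with pale ends fits. The lane offcuts are at (276,193) and (279,224), bottle_0 is at (272,168), and the loose bottles are at (352,180) and (173,182). I'll look closer with the wrist camera.

```bash
python3 - <<'E'
from h import *
t=get_state()["time"]
ctrl.movep([0.51,-0.08,0.2],down(np.pi/2)); print(get_state()["time"]-t, get_state()["qpos"].round(2))
c=cam("wrist"); im,d=vision.grab_frame("wrist"); P=cloud(c,d); cv2.imwrite("pics/w1.png",cv2.resize(im,(800,600),interpolation=cv2.INTER_CUBIC))
np.savez("w1.npz",P=P,im=im)
for t in("offcut_a","bottle_1","lane"):
    for r in models.masks_of("wrist",t):
        if r["p"]<.25: continue
        q=P[r["mask"]]; q=q[~np.isnan(q[:,0])]; h=np.percentile(q[:,2],95)
        top=q[q[:,2]>h-.006]; (cx,cy),wh,a=cv2.minAreaRect(top[:,:2].astype(np.float32)*1000)
        print(t,round(r["p"],2),np.round(r["point"]),"h",h.round(4),"top c",round(cx,1),round(cy,1),np.round(wh,1),round(a,1),"lo",q.min(0).round(3),"hi",q.max(0).round(3))
E
```

```text
2.45 [ 0.09  0.37  0.02  1.83 -0.01  0.94  1.69]
offcut_a 0.88 [294. 158.] h 0.0367 top c 493.7 -42.2 [28.3 30. ] 4.8 lo [ 0.479 -0.058 -0.001] hi [ 0.52  -0.022  0.038]
offcut_a 0.79 [144.  91.] h 0.0305 top c 430.3 -192.8 [24.8 51. ] 81.8 lo [ 0.404 -0.212 -0.001] hi [ 0.458 -0.175  0.032]
offcut_a 0.76 [183. 176.] h 0.0305 top c 516.5 -162.4 [25.3 50.8] 37.5 lo [ 0.49  -0.19  -0.001] hi [ 0.542 -0.134  0.031]
offcut_a 0.74 [258.  36.] h 0.0306 top c 381.7 -78.4 [25.4 51.4] 13.8 lo [ 0.356 -0.107 -0.001] hi [ 0.402 -0.05   0.032]
offcut_a 0.62 [299. 221.] h 0.0367 top c 570.0 -32.0 [28.2 29.8] 2.2 lo [ 0.555 -0.048 -0.001] hi [ 0.609 -0.01   0.038]
offcut_a 0.54 [123.   2.] h 0.0238 top c 351.5 -205.6 [ 4.5 11. ] 28.9 lo [ 0.346 -0.221 -0.001] hi [ 0.356 -0.195  0.025]
bottle_1 0.81 [308. 283.] h 0.0743 top c 638.6 -22.4 [22.4 22.4] 87.9 lo [ 0.622 -0.039 -0.002] hi [0.706 0.003 0.076]
bottle_1 0.79 [507. 243.] h 0.0254 top c 605.6 213.2 [21.4  5.2] 1.6 lo [ 0.588  0.21  -0.001] hi [0.619 0.229 0.029]
bottle_1 0.6 [126. 249.] h 0.0738 top c 554.0 -182.9 [  6.  155.8] 47.6 lo [ 0.498 -0.259 -0.002] hi [ 0.622 -0.128  0.224]
bottle_1 0.39 [145.  91.] h 0.0305 top c 430.2 -192.7 [24.8 49.8] 81.8 lo [ 0.404 -0.211 -0.002] hi [ 0.456 -0.175  0.032]
lane 0.93 [312. 198.] h 0.0292 top c 651.4 -21.3 [32.4 55.7] 8.8 lo [ 0.436 -0.09  -0.002] hi [0.692 0.015 0.068]
lane 0.33 [  8. 269.] h 0.0396 top c 644.6 -371.4 [ 6.1 33.1] 84.5 lo [ 0.614 -0.394 -0.001] hi [ 0.661 -0.368  0.045]
```

View pics/w1.png

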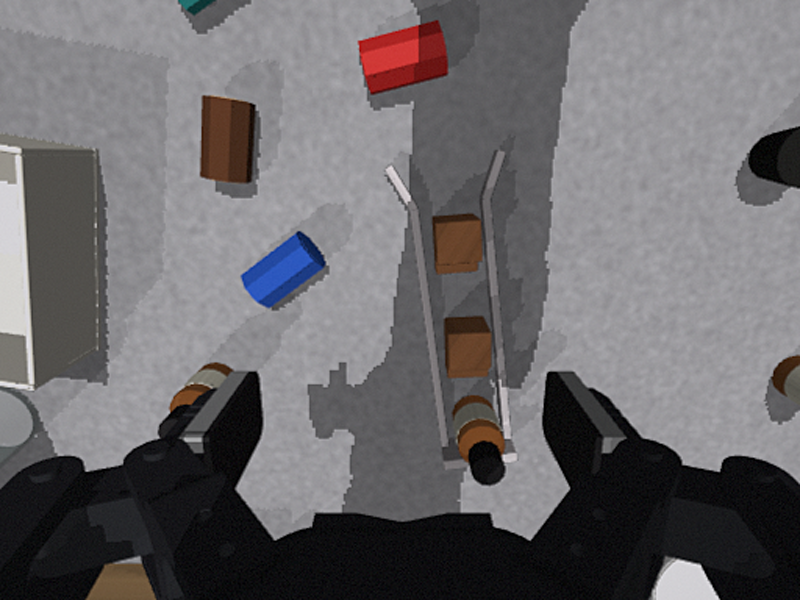

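The wrist view (inverted, robot side at the top) shows the brown twig at (228,140), with blue, red and turquoise alongside it. The brown one is confirmed as offcut_c. The lane offcuts are at (457,240) and (467,345), and their 28×30 mm full-height tops measure cleanly at 36.7 mm. Next I'll fit the lane and tub, then move the twig.

```bash
cat >> h.py <<'E'
def log(m): s=get_state(); print(m,"t %.1f w %.4f z %.3f F %s"%(s["time"],s["width"],s["tcp_pos"][2],s["contact_force"].round(1)))
def pick(x,y,yaw,z,force=40,hi=.15):
    ctrl.movep([x,y,hi],down(yaw)); ctrl.movel([x,y,z],max_speed=.2)
    ctrl.close_gripper(force); log("grip"); ctrl.movel([x,y,hi],max_speed=.2); log("lift")
def drop(x,y,yaw,z,hi=.15):
    ctrl.movep([x,y,hi],down(yaw)); ctrl.movel([x,y,z],max_speed=.2)
    ctrl.ungrasp(); ctrl.movel([x,y,hi],max_speed=.25); log("drop")
E
python3 - <<'E'
from h import *
Z=np.load("w1.npz"); P=Z["P"]
x,y,z=P[...,0],P[...,1],P[...,2]
g=np.deg2rad(8)
rails=P[(z>.009)&(z<.0145)&(x>.47)&(x<.655)&(abs(y+.032-(x-.57)*np.tan(g))<.036)&(abs(y+.032-(x-.57)*np.tan(g))>.019)]
res=[]
for s in(-1,1):
    m=np.sign(rails[:,1]+.032-(rails[:,0]-.57)*np.tan(g))==s; f=np.polyfit(rails[m,0],rails[m,1],1); print(s,m.sum(),f,np.degrees(np.arctan(f[0])),"at .57",np.polyval(f,.57)); res.append(f)
st=P[(z>.02)&(z<.032)&(x>.64)&(x<.68)&(abs(y+.02)<.035)]; print("stop",len(st),st.min(0),st.max(0),cv2.minAreaRect((st[:,:2]*1000).astype(np.float32)))
i=vision.camera_info("top"); c=cam("top"); im,d=vision.grab_frame("top"); Q=cloud(c,d)
r=Q[(Q[...,2]>.063)&(Q[...,2]<.076)&(Q[...,0]>.40)&(Q[...,0]<.59)&(Q[...,1]<-.27)&(Q[...,1]>-.47)]
print("tub",cv2.minAreaRect((r[:,:2]*1000).astype(np.float32)))
for p in ([.605,-.225],[.6,.227]):
    r=Q[(Q[...,2]>.068)&(Q[...,2]<.08)&(np.hypot(Q[...,0]-p[0],Q[...,1]-p[1])<.03)]; print("cap",len(r),cv2.minEnclosingCircle((r[:,:2]*1000).astype(np.float32)),np.median(r,0))
print([ctrl.ik([.497+o,-.3715,.03],down(np.pi/2)) is not None for o in(-.035,0,.035)])
ctrl.movep([.4303,-.1932,.15],down(np.deg2rad(81.8)))
pick(.4303,-.1932,np.deg2rad(81.8),.007)
E
```

```text
-1 799 [ 0.14268245 -0.13936786] 8.120292995046936 at .57 -0.05803886446211565
1 827 [ 0.14147529 -0.08840908] 8.052496402392615 at .57 -0.00776817001477971
stop 229 [ 0.64052324 -0.04770532  0.02007861] [0.67040566 0.00772868 0.03172713] ((662.5166015625, -19.884180068969727), (52.732574462890625, 30.06899070739746), 72.23368072509766)
tub ((496.69500732421875, -372.1687927246094), (151.8517608642578, 150.85105895996094), 80.7160415649414)
cap 48 ((609.9180297851562, -223.59912109375), 10.717068672180176) [ 0.61038774 -0.22436974  0.07282461]
cap 74 ((603.65234375, 230.20962524414062), 11.556961059570312) [0.60394128 0.23048301 0.07351657]
[True, True, True]
grip t 5.8 w 0.0288 z 0.008 F [-0.1  0.6  6.9]
lift t 6.7 w 0.0288 z 0.149 F [ 0.4  0.3 -1. ]
```

```bash
python3 - <<'E'
from h import *
ty=np.deg2rad(80.7); T=np.array([.4967,-.3722]); u=np.array([np.sin(ty),-np.cos(ty)])
drop(*(T-.035*u),ty,.03)
pick(.4937,-.0422,np.deg2rad(94.8),.015)
drop(*T,ty,.035)
pick(.570,-.032,np.deg2rad(92.2),.015)
drop(*(T+.036*u),ty,.035)
ctrl.movep([.51,-.2,.2],down(np.pi/2))
c=cam("wrist"); im,d=vision.grab_frame("wrist"); P=cloud(c,d); np.savez("w2.npz",P=P,im=im); cv2.imwrite("pics/w2.png",im)
i2,_=vision.grab_frame("top"); cv2.imwrite("pics/t2.png",cv2.resize(i2[120:300,230:480],None,fx=3,fy=3,interpolation=cv2.INTER_CUBIC))
E
```

```text
drop t 9.4 w 0.0854 z 0.150 F [-0.6  0.5  0.1]
grip t 12.0 w 0.0291 z 0.016 F [-0.4 -0.1  6.9]
lift t 12.8 w 0.0295 z 0.149 F [ 0.5 -0.4  0. ]
drop t 16.0 w 0.0854 z 0.150 F [ 0.2 -0.2 -0.2]
grip t 18.7 w 0.0290 z 0.016 F [-2.1 -0.2  6.4]
lift t 19.5 w 0.0293 z 0.149 F [ 0.3 -0.5 -0.4]
drop t 22.8 w 0.0857 z 0.150 F [-0.4  0.3 -0.6]
```

View pics/t2.png

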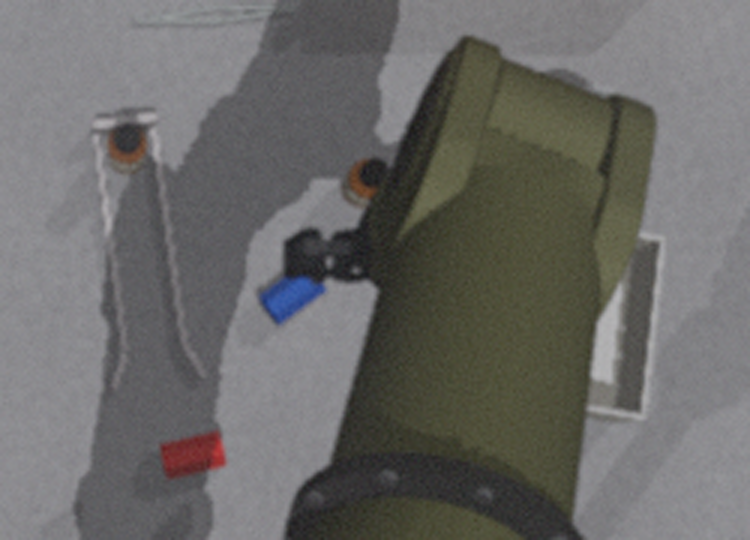

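View pics/w2.png

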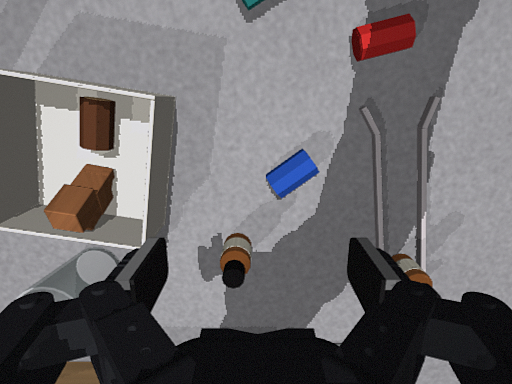

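All three offcuts lie in the tub (wrist view: (97,123), (97,183) and (72,208)) and the lane is clear. Next come the bottles, starting with the right-hand one.

```bash
cat >> h.py <<'E'
g=np.deg2rad(8.09); L=np.array([np.cos(g),np.sin(g)]); C=np.array([.57,-.0329])
def cap(P,p,r=.03):
    q=P[(P[...,2]>.068)&(P[...,2]<.08)&(np.hypot(P[...,0]-p[0],P[...,1]-p[1])<r)]
    (x,y),rad=cv2.minEnclosingCircle((q[:,:2]*1000).astype(np.float32)); print("cap",len(q),round(x,1),round(y,1),"r",round(rad,1),"z",np.median(q[:,2]).round(4)); return np.array([x,y])/1000
def place(s,z,hi=.15,maxpush=.045):
    """lower on the lane axis at s (m from C), slide along the lane until contact"""
    p=C+s*L; ctrl.movep([*p,hi],down(g+np.pi/2)); ctrl.movel([*p,z],max_speed=.12)
    f0=get_state()["contact_force"][:2]@L; k=0
    while k<maxpush:
        k+=.002; ctrl.movel([*(p+k*L),z],max_speed=.03); f=get_state()["contact_force"][:2]@L-f0
        if f<-5: break
    print("push",round(k,3),"f",round(f,1),"s end",round(s+k,4)); ctrl.ungrasp(); log("released")
    ctrl.movel([*(p+k*L),hi],max_speed=.2)
E
python3 - <<'E'
from h import *
P=np.load("w2.npz")["P"]
t=P[(abs(P[...,0]-.497)<.055)&(abs(P[...,1]+.372)<.055)]; print("tub max z",np.nanmax(t[:,2]))
b=cap(P,[.61,-.224]); P1=np.load("w1.npz")["P"]; b0=cap(P1,[.6386,-.0224])
s0=(b0-C)@L; print("b0 s",s0,"off",(b0-C)@[-L[1],L[0]])
pick(*b,g+np.pi/2,.0155)
place(s0-.034-.012,.016)
c=cam("top");_,d=vision.grab_frame("top"); cap(cloud(c,d),[.604,.23])
E
```

```text
tub max z 0.08098429764629256
cap 403 611.3 -225.0 r 11.7 z 0.0737
cap 388 639.0 -22.0 r 11.8 z 0.0737
b0 s 0.06981505811201205 off 0.0011261621191245384
grip t 25.5 w 0.0325 z 0.016 F [-0.4  0.4  5.1]
lift t 26.3 w 0.0326 z 0.149 F [ 0.2  0.6 -1.3]
push 0.018 f -6.3 s end 0.0418
released t 31.2 w 0.0852 z 0.016 F [ 2.   0.3 -0.6]
cap 67 604.0 231.3 r 11.4 z 0.073
```

```bash
python3 - <<'E'
from h import *
P=np.load("w2.npz")["P"]; t=P[150:235,40:125,2]; print(np.round(t[::8,::8],3))
ctrl.movep([.604,.2313,.15],down(g+np.pi/2))
c=cam("top"); im,d=vision.grab_frame("top"); Q=cloud(c,d); q=Q[195:258,385:450,2]
print("top z tub",np.round(q[::6,::6],3))
cv2.imwrite("pics/t3.png",cv2.resize(im[140:270,240:470],None,fx=3.4,fy=3.4,interpolation=cv2.INTER_CUBIC))
E
```

```text
[[0.004 0.002 0.004 0.004 0.003 0.003 0.005 0.033 0.028 0.003 0.003]
 [0.004 0.004 0.003 0.003 0.003 0.004 0.004 0.002 0.003 0.004 0.005]
 [0.004 0.004 0.005 0.004 0.004 0.005 0.014 0.012 0.004 0.003 0.004]
 [0.004 0.003 0.003 0.003 0.003 0.026 0.024 0.022 0.021 0.013 0.003]
 [0.004 0.005 0.005 0.003 0.039 0.037 0.035 0.032 0.029 0.011 0.003]
 [0.003 0.003 0.004 0.056 0.054 0.054 0.053 0.042 0.03  0.004 0.004]
 [0.003 0.004 0.067 0.065 0.064 0.062 0.059 0.046 0.029 0.01  0.003]
 [0.01  0.076 0.074 0.073 0.072 0.07  0.059 0.046 0.028 0.004 0.004]
 [0.031 0.077 0.079 0.08  0.081 0.073 0.06  0.045 0.007 0.003 0.005]
 [0.048 0.048 0.073 0.074 0.075 0.074 0.059 0.044 0.027 0.023 0.02 ]
 [0.065 0.063 0.06  0.057 0.068 0.069 0.05  0.047 0.046 0.043 0.039]]
top z tub [[ 0.021  0.01   0.029  0.037  0.048  0.059  0.065  0.069 -0.     0.
   0.001]
 [ 0.025 -0.    -0.003    nan  0.003  0.075  0.074  0.011  0.027  0.036
   0.053]
 [ 0.04   0.006  0.001  0.004  0.034  0.073  0.081  0.004  0.001  0.003
   0.044]
 [ 0.047 -0.     0.002  0.001  0.041  0.056  0.061 -0.001  0.006  0.007
   0.048]
 [ 0.056  0.003  0.001  0.003  0.02   0.023  0.     0.007  0.007  0.008
   0.051]
 [ 0.065  0.004  0.003  0.004  0.004  0.003  0.003  0.002  0.003  0.015
   0.058]
 [ 0.07   0.006  0.001  0.016  0.034  0.027  0.     0.001  0.003  0.018
   0.061]
 [ 0.072  0.003  0.007  0.017  0.036  0.028  0.005  0.002  0.004  0.022
   0.067]
 [ 0.003  0.004  0.003  0.026  0.032  0.008  0.002  0.003  0.003  0.028
   0.073]
 [ 0.07   0.001  0.002  0.017  0.032  0.     0.007  0.003  0.007  0.036
   0.071]
 [-0.004 -0.003 -0.001  0.011  0.035  0.059  0.069  0.004  0.003  0.04
  -0.002]]
```

View pics/t3.png

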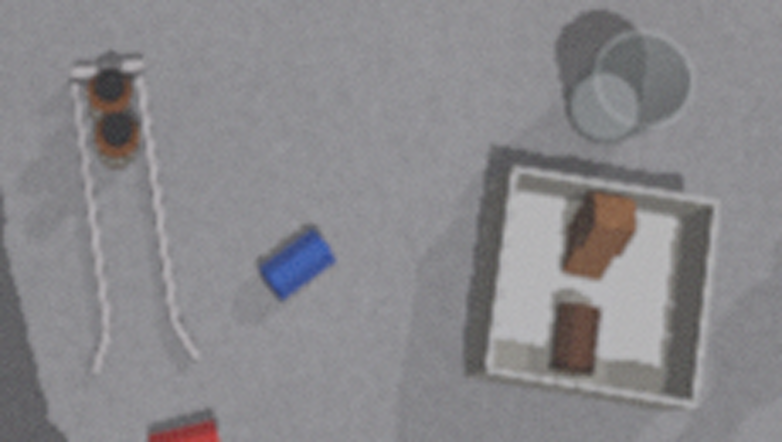

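The lane now shows two bottles closed up at the stop (t3: (110,88) and (118,130)). In the tub, one offcut leans on another, with its top corner at about 81 mm, 11 mm above the rim. Every part of an offcut's hull reaches at least 15.6 mm from its origin. The origin is therefore at most 65 mm high, under the 68 mm limit, and it has not moved between the two views. With a bottle already in the lane, lifting it would be an instant failure, so I'm leaving it alone. Now bottle_2.

```bash
python3 - <<'E'
from h import *
pick(.604,.2308,g+np.pi/2,.0155)
place(.0418-.034-.012,.016)
ctrl.movep([.51,.05,.2],down(np.pi/2)); log("retreat")
c=cam("wrist"); im,d=vision.grab_frame("wrist"); P=cloud(c,d); cv2.imwrite("pics/w4.png",im)
for s in(.0758,.0418,.0078):
    b=cap(P,C+s*L,.016); print("s",((b-C)@L).round(4),"off",((b-C)@[-L[1],L[0]]).round(4))
c=cam("top"); im,d=vision.grab_frame("top"); Q=cloud(c,d)
m=Q[(Q[...,2]>.02)&(Q[...,2]<.033)&(abs((Q[...,:2]-C)@L-.095)<.014)&(abs((Q[...,:2]-C)@[-L[1],L[0]])<.027)]
print("stop s",np.percentile((m[:,:2]-C)@L,[5,50,95]))
m=Q[(Q[...,2]>.007)&(Q[...,2]<.015)&(abs(abs((Q[...,:2]-C)@[-L[1],L[0]])-.025)<.005)]
print("rail s range",np.percentile((m[:,:2]-C)@L,[1,99]))
t=Q[(abs(Q[...,0]-.497)<.055)&(abs(Q[...,1]+.372)<.055)]; print("tub max z",np.nanmax(t[:,2]))
cv2.imwrite("pics/t4.png",cv2.resize(im[100:300,150:460],None,fx=2.5,fy=2.5,interpolation=cv2.INTER_CUBIC))
E
```

```text
grip t 34.8 w 0.0324 z 0.016 F [-0.9 -1.4  6.7]
lift t 35.6 w 0.0330 z 0.149 F [-0.3  0.9 -1. ]
push 0.014 f -9.9 s end 0.0098
released t 40.2 w 0.0851 z 0.016 F [ 0.5 -0.1  0. ]
retreat t 41.6 w 0.0855 z 0.199 F [-0.1 -0.7  0.1]
cap 389 642.1 -22.0 r 12.1 z 0.0736
s 0.0729 off 0.0006
cap 413 608.4 -27.1 r 11.8 z 0.0737
s 0.0389 off 0.0004
cap 369 575.0 -31.5 r 11.4 z 0.0736
s 0.0052 off 0.0007
stop s [0.08926815 0.09370612 0.09685711]
rail s range [-0.1182597   0.09026659]
tub max z 0.08182725994131301
```

View pics/w4.png

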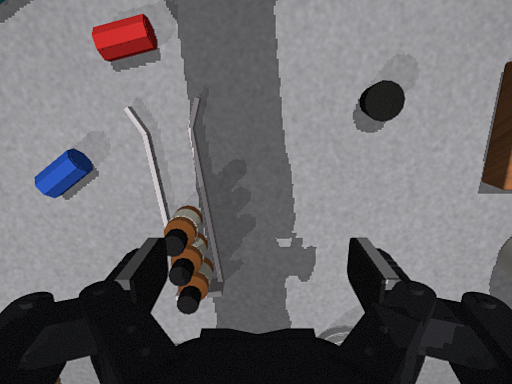

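View pics/t4.png

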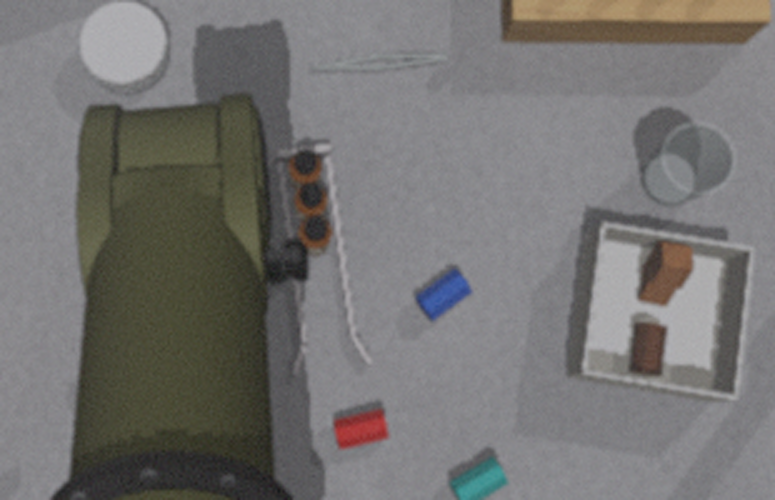

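```bash
python3 -c "
from station import ticket; print(ticket.close_job())"
```

```text
the job is handed in; nothing more can be done
None
```

The job is handed in after about 42 s of the 72 s allowed: all three offcuts are in the tub and all three bottles are closed up in the lane. The hand-in reports no verdict.

- **Offcuts:** I moved the brown twig and both lane offcuts into the tub before touching a bottle. I left the blue, red and turquoise look-alikes alone.
- **Bottles:** Both loose bottles went in single file and were pushed up until contact (6 N and 10 N).
- **Last checks on the bottles:** In the final wrist view the caps are 34.0 and 33.7 mm apart, and the first is about 16.5 mm from the stop. All are within 1 mm of the lane axis, and the cap tops are at 73.6 mm, so they stand upright. The gripper was clear.
- **Other things on the bench:** Those visible in the last pictures look undisturbed. I did not measure them.
- **One check not clean:** In the tub, one block offcut leans on the other, and its top corner is at about 81 mm, roughly 11 mm above the rim. Its origin can be at most about 65 mm high, inside the 68 mm limit by roughly 3 mm, and it stayed still across three views. I left it because lifting it with bottles in the lane could have failed the run outright.

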